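# Index the grinding plate to its worn segment and lock it

### The arm

A 6-joint arm with a two-finger parallel gripper is mounted at the origin on the work surface. World frame = base frame: x ahead of the robot, y to its left, z up, the work surface at z = 0. Lengths are in mm, angles in rad, forces in N, time in s.
With the tool pointing down it reaches from about 400 to 925 mm from the base axis. Payload 12.5 kg.
Tool frame: the origin (TCP) lies at the centre of the arm's flange, where the gripper is bolted on; the fingertips stand 190 mm ahead of it and the grasp point (between the pads) lies 171 mm ahead of it; z points along the fingers, y is the line along which they close (so a half turn about z gives the same grasp; the last joint's range is limited). The gripper opens to 95 mm and grips with 3 to 60 N. Pads are 20 mm wide; open, the fingers measure 119 mm over their backs; the gripper's body (75 mm by 180 mm) begins 59 mm behind the grasp point.
Start: joints at [1.083, 0.491, 1.559, -0, 1.092, -0.106], TCP at [232.846, 580.006, 404.761] pointing down, gripper open.
Joint ranges: [-3.1, 3.1], [-0.84, 2.19], [0.05, 2.79], [-1.13, 4.28], [0.06, 2.93], [-2.69, 2.69]. Speed limits (rad/s): [2.22, 2.22, 2.79, 3.14, 3.14, 3.14].

### API

Orientations are given as [roll, pitch, yaw] about the fixed x, y, z axes, in that order (R = Rz(yaw) Ry(pitch) Rx(roll)).
In Python, from cell import env, read_camera, search_frame, cut_out gives the robot as it stands. The module is installed in compiled form; this text tells all that it offers.
- The arm moves only by the tool move_arm, never from a script. Its argument "commands" is a list of rows, each a list of 3 entries, a list of its own where there are three numbers: the shift along the world's x, y, z normalised to -1 to 1, where 1 is 0.03 m, then the turn about the world's z normalised to -1 to 1, where 1 is 0.08 rad, then the opening, from -1 (shut) to 1 (fully open), so that 0 is half open. A call has 1 to 20 rows; each row shifts and turns the commanded pose from where the row before left it; what a row does not reach is not made up. A row lasts 1/12 s, in which the tool goes at most 41.7 mm and 7.16 degrees, less where a joint would pass 70% of its speed; a pose out of reach is approached as far as the arm can. A call with a number of a shift or a turn outside -1 to 1 is refused whole. A call with a gripper value outside its range is refused whole. The fingers move at their own pace and stop on an object; the grip force is fixed at half the most. Time passes only in rows, so rows that do not move let the fingers close. It gives the time, the measured TCP pose, the force, the opening and the grip force at its end, in the units of the state.
- env.state(): the state, without advancing time (a new reading comes with each control period).
- read_camera(name): name is "scene" or "side" or "wrist"; returns a dict with "image" (384x512x3 uint8, red, green, blue), "fx", "fy", "cx", "cy" (pixels), "rvec" (rotation vector, rad) and "tvec" (3), from world to camera coordinates, as OpenCV has them. Camera axes: x right, y down, z forward; pixel columns grow to the right and rows downward; lengths in mm; the calibration is good to about 2 mm. A picture is of the moment at which its call begins. There is no depth.
- env.job_done(): hands the job in; it is judged then, once.
Trained networks look in a picture, given as the dict that the camera call returned (one of the last four; its "shot" number tells which), for a name from the list of things; names that differ only in an ending like _2 or _b are one class to them, and where a whole thing is asked for, a point or a joint stands for the part that bears it (a point fixed in the world has none). Each returns a list of dicts, best first, with "confidence" (0 to 1); they miss things now and then, are a little off and sometimes report something else, mostly with a low value. They report only what shows in the picture. A call takes as long as a camera call. They do not tell look-alikes from the thing itself.
- search_frame(thing, picture): "at" ([column, row] in pixels, amid what is visible of it).
- cut_out(thing, picture): "region" (384x512 bool, what is visible of it) and "at" ([column, row] in pixels, amid what is visible of it).
The state is a dict: "t": time; "joints": joint angles; "qvel": joint speeds; "tau": joint torques, N m; "eef_pos": TCP position; "tcp_rot": TCP orientation; "ft_force": force on the tool from outside, world axes, zero at the start; "moment": the same for the moment, N m; "opening": opening from 0.0 (shut) to 1.0 (fully open); "grip_force": force on a finger pad.
Only numpy, scipy, OpenCV 4.12 (cv2) and the standard library are available. Lean on these libraries where they do the work, as an engineer would, in place of code of your own. Each camera call takes 0.05 s, during which the arm holds its last target. There are 200 camera calls.

### The job

One of the six diamond segments on the grinding plate is worn down almost flat. Pull up the knob of the stand's index bolt, give it a quarter turn counter-clockwise so the bolt stays parked out, then turn the plate by its T-handle until the worn segment is next to the bolt; turn the knob back and push the bolt fully home so that the plate is locked there. Leave all segments in their seats and do not disturb the bottle, the cup wheel or the spanner.

Things in the scene. Friction and masses are not known exactly. Their poses are not given: they have to be found in the camera images.
- knob_grip (a point): centre of the black grip bar (76 long, 16 wide, 22 mm tall) of the index bolt's T-knob, 157 mm above the table with the bolt home; rises with the bolt, turns with the knob. x along the bar, z up; bolt home: the bar points at the plate's centre, 122 mm away. Under the bar: 14 mm of thin neck, then collar and tongue, in the housing on the bracket at the plate's rim (126 mm high)
- bolt (a joint): how far the vertical index bolt is drawn up, m: 0 home, 0.019 end stop. Its tongue keeps the knob from turning until it is drawn over 0.014; turned away, it rests parked at 0.014 by itself. Drawing takes 4 N at first, 9 N near the stop (light spring, stiff fit). On the plate's rim between slots it reads 0.011; over a slot it drops by itself to about 0.004 and sticks: push the rest
- knob (a joint): turn of the knob on the bolt, rad, positive counter-clockwise seen from above: 0 = tongue in line with the slot it drops into (as at the start), stops at -0.03 and 1.6; a quarter turn (1.57) is the parked position. The tongue has 1 mm of play to each side in its slot
- handle_grip (a point): centre of the black bar (100 long, 16 wide, 22 mm tall) of the plate's T-handle, on the plate's axis, 129 mm above the table, 20 mm clear above the tallest segments. x along the bar, z up. It turns the plate either way without end, but has 0.03 rad of free play to each side on its spindle; the plate turns stiffly (0.2 N m, more when turned fast) and stays where left
- bolt_place (a point): point fixed on the stand at the height of the plate's top (80 mm above the table), 70 mm from the plate's centre towards the bolt: where the centre of the segment next to the bolt lies when the plate is locked, give or take the segment's play. x points from the bolt to the plate's centre
- hub (a point): plate's axis at its top, 80 mm above the table. Steel disc, 264 mm across, six seats 60 degrees apart, 70 mm from the centre; each has a radial slot outside it in the rim, 13 mm wide. The bolt's foot tapers from 11.5 to 10 mm: within 1.5 mm of a slot it enters and pulls the plate true when pressed (10 to 15 N), else it stops on the rim: then rock the plate until it drops in
- worn: loose round diamond segment: steel puck 56 mm across, 8 mm thick, with a dark diamond crown worn down to a flat disc 42 mm across and 2 mm high on top (10 mm high in all); origin at the centre of its underside, z up; stands on the plate between three locating pins with 2.5 mm of play all round. The only low one; it starts in a seat next to the one at the bolt, on either side
- seg_a: loose round diamond segment: steel puck 56 mm across, 8 mm thick, with a dark diamond crown of five pads 10 mm high on top (18 mm high in all); origin at the centre of its underside, z up; stands on the plate between three locating pins with 2.5 mm of play all round: one of the five unworn segments
- seg_b: loose round diamond segment: steel puck 56 mm across, 8 mm thick, with a dark diamond crown of five pads 10 mm high on top (18 mm high in all); origin at the centre of its underside, z up; stands on the plate between three locating pins with 2.5 mm of play all round: one of the five unworn segments
- seg_c: loose round diamond segment: steel puck 56 mm across, 8 mm thick, with a dark diamond crown of five pads 10 mm high on top (18 mm high in all); origin at the centre of its underside, z up; stands on the plate between three locating pins with 2.5 mm of play all round: one of the five unworn segments
- seg_d: loose round diamond segment: steel puck 56 mm across, 8 mm thick, with a dark diamond crown of five pads 10 mm high on top (18 mm high in all); origin at the centre of its underside, z up; stands on the plate between three locating pins with 2.5 mm of play all round: one of the five unworn segments
- seg_e: loose round diamond segment: steel puck 56 mm across, 8 mm thick, with a dark diamond crown of five pads 10 mm high on top (18 mm high in all); origin at the centre of its underside, z up; stands on the plate between three locating pins with 2.5 mm of play all round: one of the five unworn segments
- tea: bystander: bottle, 64 mm across and 205 mm tall, origin at the centre of its underside
- cupwheel: bystander: diamond cup wheel lying on the table, 124 mm across and 34 mm tall, origin at the centre of its underside
- spanner: bystander: flat steel spanner 160 mm long lying on the table, origin at its centre, x along it
There are look-alikes about, which are no part of the job. Leave any blue look-alike of the worn alone.

How it is judged:
By the outcome, as a careful person would: the job done as asked, in the order asked, and still so for the second after the job is handed in, with the robot touching nothing.
It also fails if it takes over 72 s, if anything falls off the work surface, if the arm or the gripper's body presses on something with over 40 N, if the wrist force passes 120 N, or if a joint passes its speed limit or range.

## Working session

There is one attempt and no reset: what is moved stays moved. The work goes in short steps, Python scripts to look and compute and a tool call to move; the robot and the scene stay as the last step left them, time stands still between calls to the robot, and variables do not carry over. Pictures are saved under pics/ and viewed, at most 10 in all, crops included, and the job is handed in when it is done.

Besides the shell and the picture viewer there is one more tool, called after "Emit:" in YAML: its name, and indented under it one key for each argument. move_arm: Moves the arm, as the interface text tells. Its arguments: {"type":"object","properties":{"commands":{"type":"array","items":{"type":"array"}}},"required":["commands"]}

```bash
mkdir -p pics; cat > h.py <<'E'
import numpy as np, cv2
from cell import env, read_camera, search_frame, cut_out
def P(c):
    R=cv2.Rodrigues(np.array(c["rvec"],float))[0]; K=np.array([[c["fx"],0,c["cx"]],[0,c["fy"],c["cy"]],[0,0,1]]); t=np.array(c["tvec"],float).reshape(3,1)
    return K,R,t
def ray(c,uv):
    K,R,t=P(c); d=R.T@np.linalg.inv(K)@np.array([uv[0],uv[1],1.]); return (-R.T@t).ravel(), d/np.linalg.norm(d)
def atz(c,uv,z):
    o,d=ray(c,uv); return o+d*(z-o[2])/d[2]
def tri(l):
    A=np.zeros((3,3));b=np.zeros(3)
    for c,uv in l:
        o,d=ray(c,uv);M=np.eye(3)-np.outer(d,d);A+=M;b+=M@o
    return np.linalg.solve(A,b)
def proj(c,p):
    K,R,t=P(c); q=K@(R@np.array(p,float).reshape(3,1)+t); return (q[:2]/q[2]).ravel()
def save(c,n): cv2.imwrite("pics/"+n,c["image"][:,:,::-1])
E
python3 - <<'E'
from h import *
cs={n:read_camera(n) for n in("scene","side","wrist")}
cv2.imwrite("pics/a.png",cv2.resize(np.vstack([np.hstack([cs["scene"]["image"],cs["side"]["image"]]),np.hstack([cs["wrist"]["image"],cs["wrist"]["image"]*0])])[:,:,::-1],(800,600),interpolation=cv2.INTER_AREA))
print(env.state())
for th in ("knob_grip","handle_grip","worn","seg_a","tea"):
  for n,c in cs.items():
    for r in search_frame(th,c): 
        if r["confidence"]>.3: print(th,n,np.round(r["at"],1),round(r["confidence"],2), np.round(atz(c,r["at"],{"knob_grip":157,"handle_grip":129,"worn":90,"seg_a":98,"tea":100}[th]),0))
E
```

```text
{'t': 0.15, 'joints': array([ 1.08341316e+00,  4.91424967e-01,  1.55928998e+00,  1.46385989e-05,
        1.09172948e+00, -1.05591750e-01]), 'qvel': array([ 0.00216736, -0.00218054, -0.00085565,  0.00086938, -0.00185219,
       -0.00068058]), 'tau': array([ 3.54882184e-03, -6.12903428e+01, -2.58278096e+01,  6.93440018e-02,
        4.73204500e-02, -8.23797359e-05]), 'eef_pos': array([232.83126127, 579.99756863, 404.30022799]), 'tcp_rot': array([-3.14074699e+00, -1.02685693e-04,  2.75979444e+00]), 'ft_force': array([ 0.82108325, -0.16827933,  0.1848924 ]), 'moment': array([ 0.03335037, -0.05312006,  0.00513505]), 'grip_force': 0.0, 'opening': 1.0006115896661778}
knob_grip scene [285.8 152.7] 0.49 [478.  78. 157.]
knob_grip side [301.1 199.1] 0.75 [461.  81. 157.]
handle_grip scene [278.7 197.2] 0.77 [599.  95. 129.]
handle_grip side [250.5 208.1] 0.9 [582. 100. 129.]
worn scene [291.4 306.9] 0.79 [828. 185.  90.]
worn scene [305.  199.7] 0.57 [555. 151.  90.]
worn side [235.5 192.6] 0.66 [633.  24.  90.]
worn side [267.2 239.2] 0.65 [534. 160.  90.]
seg_a scene [249.5 212.8] 0.94 [640.  37.  98.]
seg_a scene [276.3 228.5] 0.87 [664. 109.  98.]
seg_a scene [299.5 223.6] 0.86 [635. 155.  98.]
seg_a scene [255.2 189.7] 0.68 [568.  28.  98.]
seg_a scene [282.6 183.7] 0.66 [528.  87.  98.]
seg_a side [234.9 233.4] 0.87 [613. 157.  98.]
seg_a side [220.8 216.5] 0.86 [656. 111.  98.]
seg_a side [238.2 196.1] 0.83 [622.  42.  98.]
seg_a side [264.3 193.2] 0.74 [555.  24.  98.]
seg_a side [249.1 207.3] 0.67 [589.  75.  98.]
seg_a side [275.8 216.3] 0.63 [519.  96.  98.]
tea scene [369.7 219.1] 0.95 [575. 306. 100.]
tea side [242.4 293.8] 0.58 [573. 310. 100.]
tea side [298.9 197.9] 0.53 [464.  32. 100.]
```

View pics/a.png

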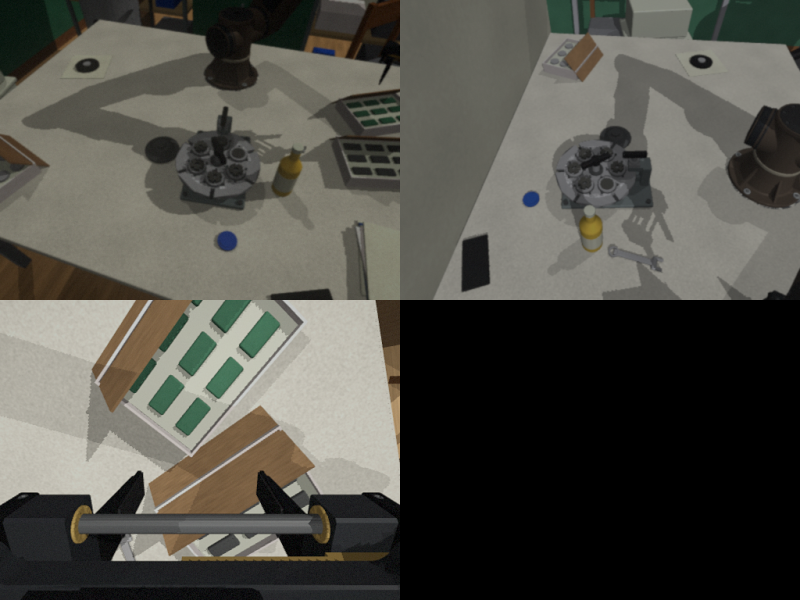

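The plate is near (590, 95), with the bolt on the robot's side near (468, 80). In the composite, the worn segment (scene pixel ~(305,200)) is in the neighbouring seat on the +y side. The blue look-alike is on the table at scene pixel (291,307).

```bash
python3 - <<'E'
from h import *
s=read_camera("scene");d=read_camera("side")
for th in("knob_grip","handle_grip","hub","bolt"):
    for f in (search_frame,cut_out):
        a=f(th,s);b=f(th,d)
        print(th,f.__name__,[(np.round(r["at"]),round(r["confidence"],2)) for r in a+b])
        if a and b: print(np.round(tri([(s,a[0]["at"]),(d,b[0]["at"])]),1))
print("worn",tri([(s,[305,199.7]),(d,[267.2,239.2])]))
crops=[cv2.resize(c["image"][y:y+110,x:x+140],(800,628))[:600] for c,x,y in((s,210,130),(d,190,160))]
cv2.imwrite("pics/b.png",cv2.resize(np.hstack(crops),(800,300))[:,:,::-1])
E
```

```text
knob_grip call [(array([286., 152.]), 0.68), (array([298., 200.]), 0.78)]
[468.7  77.6 150.4]
knob_grip call [(array([286., 155.]), 0.61), (array([301., 200.]), 0.77)]
[463.   74.9 140.3]
handle_grip call [(array([280., 196.]), 0.72), (array([284., 184.]), 0.45), (array([249., 207.]), 0.74)]
[588.   93.4 123. ]
handle_grip call [(array([280., 198.]), 0.57), (array([286., 153.]), 0.4), (array([249., 206.]), 0.75), (array([245., 296.]), 0.51), (array([232., 231.]), 0.38)]
[588.   92.6 118.4]
hub call [(array([281., 215.]), 0.7), (array([284., 153.]), 0.43), (array([264., 226.]), 0.83), (array([300., 198.]), 0.48)]
[555.9  87.5  20.4]
hub call [(array([281., 215.]), 0.94), (array([260., 226.]), 0.79)]
[564.1  92.1  27.8]
bolt call [(array([286., 154.]), 0.55), (array([301., 198.]), 0.78)]
[462.6  72.7 142. ]
bolt call [(array([304., 219.]), 0.71), (array([288., 153.]), 0.58), (array([300., 197.]), 0.91), (array([299., 198.]), 0.24)]
[518.7 106.6  84.1]
worn [536.04944489 148.38000593  68.79429708]
```

View pics/b.png

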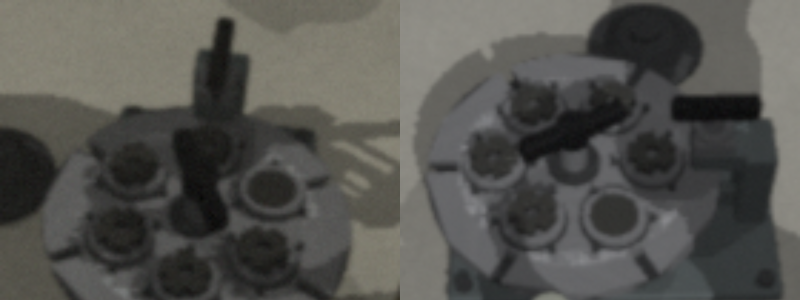

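The crop confirms the worn segment (flat disc, scene crop (270,190), side crop (615,215)) is 60° clockwise from the bolt, so the plate has to turn CCW by 60°. I'll move above the knob now, using yaw ≈ 0.12 so the wrist has room to turn CCW.

Emit:
move_arm:
  commands:
    - [[0.24,-0.5,0],-1,1]
    - [[0.24,-0.5,0],-1,1]
    - [[0.24,-0.5,0],-1,1]
    - [[0.24,-0.5,0],-1,1]
    - [[0.24,-0.5,0],-1,1]
    - [[0.24,-0.5,0],-1,1]
    - [[0.24,-0.5,0],-1,1]
    - [[0.24,-0.5,0],-1,1]
    - [[0.24,-0.5,0],-1,1]
    - [[0.24,-0.5,0],-1,1]
    - [[0.24,-0.5,0],-1,1]
    - [[0.24,-0.5,0],-1,1]
    - [[0.24,-0.5,0],-1,1]
    - [[0.24,-0.5,0],-1,1]
    - [[0.24,-0.5,0],-1,1]
    - [[0.24,-0.5,0],-1,1]
    - [[0.24,-0.5,0],-1,1]

```text
t: 3.22
eef_pos: [355.5, 324.3, 404.9]
tcp_rot: [3.141, -0.0, 1.396]
ft_force: [0.7, -0.3, -0.3]
opening: 1.0
grip_force: 0.0
```

Emit:
move_arm:
  commands:
    - [[0.24,-0.5,0],-1,1]
    - [[0.24,-0.5,0],-1,1]
    - [[0.24,-0.5,0],-1,1]
    - [[0.24,-0.5,0],-1,1]
    - [[0.24,-0.5,0],-1,1]
    - [[0.24,-0.5,0],-1,1]
    - [[0.24,-0.5,0],-1,1]
    - [[0.24,-0.5,0],-1,1]
    - [[0.24,-0.5,0],-1,1]
    - [[0.24,-0.5,0],-1,1]
    - [[0.24,-0.5,0],-1,1]
    - [[0.24,-0.5,0],-1,1]
    - [[0.24,-0.5,0],-1,1]
    - [[0.24,-0.5,0],-1,1]
    - [[0.24,-0.5,0],-1,1]
    - [[0.24,-0.5,0],-1,1]
    - [[0,0,0],0,1]

```text
t: 4.63
eef_pos: [471.4, 83.3, 404.8]
tcp_rot: [3.141, -0.001, 0.114]
ft_force: [-0.2, -0.1, 0.2]
opening: 1.002
grip_force: 0.0
```

```bash
python3 - <<'E'
from h import *
st=env.state();print(st["t"],st["eef_pos"],st["tcp_rot"],st["joints"])
w=read_camera("wrist");save(w,"c.png")
print("cam",ray(w,[256,192]))
for th,z in(("knob_grip",157),("handle_grip",129)):
    for r in cut_out(th,w):
        m=r["region"].astype(np.uint8);print(th,r["at"],r["confidence"],atz(w,r["at"],z+11),cv2.minAreaRect(np.argwhere(m)[:,::-1].astype(np.float32)))
E
```

```text
4.6333 [471.39775684  83.3195252  404.83685498] [ 3.14113467e+00 -6.89560620e-04  1.13946330e-01] [ 3.69109135e-02  2.83683588e-01  1.90569089e+00 -4.95600055e-04
  9.51495471e-01  1.49404860e+00]
cam (array([553.04582857,  92.90610249, 384.89009983]), array([-0.29793831, -0.03474406, -0.95395263]))
knob_grip [264.5, 206.1] 0.78 [474.12290539  76.78088152 168.        ] ((262.0, 213.5), (87.0, 34.0), 90.0)
knob_grip [260.5, 98.6] 0.43 [556.52901173  89.74400576 168.        ] ((260.0, 129.0), (258.0, 268.0), 90.0)
handle_grip [259.8, 62.7] 0.63 [583.88743524  93.05792474 140.        ] ((260.0, 59.99999237060547), (132.18319702148438, 37.31486892700195), 71.56505584716797)
handle_grip [262.1, 207.8] 0.37 [462.03305368  76.69439135 140.        ] ((262.5, 213.5), (87.0, 35.0), 90.0)
```

View pics/c.png

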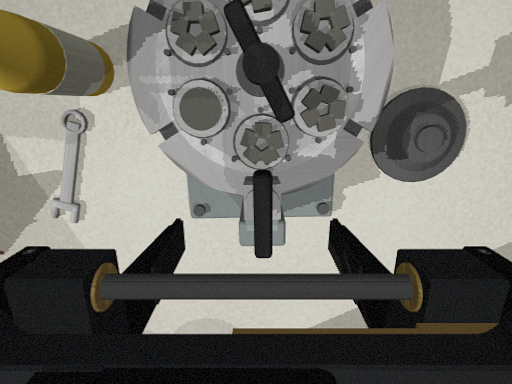

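In the wrist view: knob bar from (262,170) to (263,257), handle bar from (236,3) to (287,120) with its hub at (261,63). The worn disc is at (201,107), left of the bolt seat, i.e. on the +y side.

```bash
python3 - <<'E'
from h import *
w=read_camera("wrist")
for n,a,b,z in(("knob",[262,170],[263,257],165),("handle",[236,3],[287,120],138)):
    A=atz(w,a,z);B=atz(w,b,z);print(n,A,B,(A+B)/2,np.linalg.norm(A-B),np.arctan2(*(A-B)[1::-1]))
s=read_camera("scene");d=read_camera("side")
k=search_frame("knob_grip",w)[0]["at"];
for th in("knob_grip","handle_grip"):
    L=[(c,search_frame(th,c)[0]["at"]) for c in(w,s,d)];print(th,tri(L))
print("worn dir", atz(w,[201,107],90), "boltseat",atz(w,[261,140],98))
E
```

```text
knob [501.72292168  84.51114395 165.        ] [424.57403232  73.8508634  165.        ] [463.148477    79.18100368 165.        ] 77.88191517472016 0.13730853772886267
handle [621.70841707 118.99881637 138.        ] [541.10083491  67.60482679 138.        ] [581.40462599  93.30182158 138.        ] 95.59772207573866 0.5675963341675706
knob_grip [466.16116612  79.20082921 147.18839787]
handle_grip [585.51221861  94.91912529 123.00509991]
worn dir [541.22765841 149.28689662  90.        ] boltseat [516.93510279  86.04183113  98.        ]
```

Geometry checks out: the knob is at (465,79), yaw 0.13, about 121 mm from the hub at (586,95). Descending and gripping.

Emit:
move_arm:
  commands:
    - [[-0.21,-0.14,-0.5],0.2,1]
    - [[0,0,-0.6],0,1]
    - [[0,0,-0.6],0,1]
    - [[0,0,-0.5],0,1]
    - [[0,0,-0.26],0,1]
    - [[0,0,0],0,1]
    - [[0,0,0],0,-1]
    - [[0,0,0],0,-1]
    - [[0,0,0],0,-1]
    - [[0,0,0],0,-1]
    - [[0,0,0],0,-1]
    - [[0,0,0],0,-1]
    - [[0,0,0],0,-1]
    - [[0,0,0],0,-1]

```text
t: 6.45
eef_pos: [464.1, 80.8, 331.1]
tcp_rot: [3.141, -0.0, 0.136]
ft_force: [0.3, -0.2, -0.1]
opening: 0.496
grip_force: 0.0
```

Emit:
move_arm:
  commands:
    - [[0,0,0],0,-1]
    - [[0,0,0],0,-1]
    - [[0,0,0],0,-1]
    - [[0,0,0],0,-1]
    - [[0,0,0],0,-1]
    - [[0,0,0],0,-1]
    - [[0,0,0],0,-1]

```text
t: 7.03
eef_pos: [464.5, 79.1, 331.0]
tcp_rot: [3.137, 0.0, 0.137]
ft_force: [1.8, -24.1, -0.4]
opening: 0.174
grip_force: 30.0
```

Gripped (16.5 mm). I'll relax the side load by 1.8 mm in −y, then draw the bolt up.

Emit:
move_arm:
  commands:
    - [[0,-0.06,0],0,-1]
    - [[0,0,0],0,-1]
    - [[0,0,0],0,-1]

```text
t: 7.28
eef_pos: [464.4, 78.2, 331.0]
tcp_rot: [3.14, -0.0, 0.136]
ft_force: [2.2, -10.9, 0.0]
opening: 0.17
grip_force: 30.0
```

Emit:
move_arm:
  commands:
    - [[-0.01,-0.04,0],0,-1]
    - [[0,0,0.1],0,-1]
    - [[0,0,0.15],0,-1]
    - [[0,0,0.15],0,-1]
    - [[0,0,0.12],0,-1]
    - [[0,0,0.06],0,-1]
    - [[0,0,0],0,-1]
    - [[0,0,0],0,-1]
    - [[0,0,0],0,-1]

```text
t: 8.03
eef_pos: [464.2, 77.5, 348.4]
tcp_rot: [3.141, -0.001, 0.136]
ft_force: [3.0, -5.5, -3.7]
opening: 0.168
grip_force: 30.0
```

Emit:
move_arm:
  commands:
    - [[0,0,0],0.5,-1]
    - [[0,0,0],0.8,-1]
    - [[0,0,0],0.8,-1]
    - [[0,0,0],0.8,-1]
    - [[0,0,0],0.8,-1]
    - [[0,0,0],0.8,-1]

```text
t: 8.53
eef_pos: [464.1, 77.7, 348.4]
tcp_rot: [3.141, -0.001, 0.499]
ft_force: [2.5, -2.2, -3.9]
opening: 0.171
grip_force: 30.0
```

Emit:
move_arm:
  commands:
    - [[0,0,0],1,-1]
    - [[0,0,0],1,-1]
    - [[0,0,0],1,-1]
    - [[0,0,0],1,-1]
    - [[0,0,0],1,-1]
    - [[0,0,0],1,-1]
    - [[0,0,0],1,-1]
    - [[0,0,0],1,-1]
    - [[0,0,0],1,-1]
    - [[0,0,0],1,-1]
    - [[0,0,0],1,-1]
    - [[0,0,0],1,-1]
    - [[0,0,0],1,-1]
    - [[0,0,0],1,-1]
    - [[0,0,0],1,-1]
    - [[0,0,0],0.1,-1]
    - [[0,0,0],0,-1]
    - [[0,0,0],0,-1]
    - [[0,0,0],0,-1]

```text
t: 10.12
eef_pos: [463.6, 77.9, 348.1]
tcp_rot: [-3.141, -0.0, 1.702]
ft_force: [-2.0, 0.9, -6.2]
opening: 0.171
grip_force: 30.0
```

Emit:
move_arm:
  commands:
    - [[0,0,-0.08],0,-1]
    - [[0,0,0],0,0.2]
    - [[0,0,0],0,0.2]
    - [[0,0,0],0,0.2]
    - [[0,0,0],0,0.2]
    - [[0,0,0],0,0.2]
    - [[0,0,0],0,0.2]
    - [[0,0,0.4],0,0.2]
    - [[0,0,0.8],0,0.6]
    - [[0,0,0.8],0,1]
    - [[0,0,0],0,1]

```text
t: 11.03
eef_pos: [464.3, 77.9, 409.6]
tcp_rot: [3.136, 0.001, 1.704]
ft_force: [-0.5, -0.6, 0.6]
opening: 0.754
grip_force: 0.0
```

Emit:
move_arm:
  commands:
    - [[0.29,0.04,0],-1,1]
    - [[0.29,0.04,0],-1,1]
    - [[0.29,0.04,0],-1,1]
    - [[0.29,0.04,0],-1,1]
    - [[0.29,0.04,0],-1,1]
    - [[0.29,0.04,0],-1,1]
    - [[0.29,0.04,0],-1,1]
    - [[0.29,0.04,0],-1,1]
    - [[0.29,0.04,0],-1,1]
    - [[0.29,0.04,0],-1,1]
    - [[0.29,0.04,0],-1,1]
    - [[0.29,0.04,0],-1,1]
    - [[0.29,0.04,0],-1,1]
    - [[0.29,0.04,0],-1,1]
    - [[0,0,0],-0.2,1]
    - [[0,0,0],0,1]

```text
t: 12.37
eef_pos: [585.6, 94.6, 405.4]
tcp_rot: [-3.141, 0.001, 0.569]
ft_force: [0.3, 0.9, -1.0]
opening: 1.0
grip_force: 0.0
```

```bash
python3 - <<'E'
from h import *
st=env.state();print(st["t"],st["eef_pos"],st["tcp_rot"])
w=read_camera("wrist");save(w,"d.png")
for th,z in(("knob_grip",182),("handle_grip",140)):
    for r in cut_out(th,w):
        pts=cv2.boxPoints(cv2.minAreaRect(np.argwhere(r["region"])[:,::-1].astype(np.float32)))
        print(th,r["at"],r["confidence"],atz(w,r["at"],z),np.round([atz(w,p,z)[:2] for p in pts],0).tolist())
E
```

```text
12.3667 [585.59640524  94.57211362 405.36953588] [-3.14134089e+00  6.68724214e-04  5.68851513e-01]
knob_grip [197.0, 315.5] 0.92 [478.08217849  87.56401101 182.        ] [[475.0, 124.0], [514.0, 65.0], [482.0, 45.0], [441.0, 106.0]]
handle_grip [258.7, 198.8] 0.75 [585.09318613  92.06881909 140.        ] [[533.0, 85.0], [624.0, 128.0], [636.0, 102.0], [547.0, 56.0]]
```

View pics/d.png

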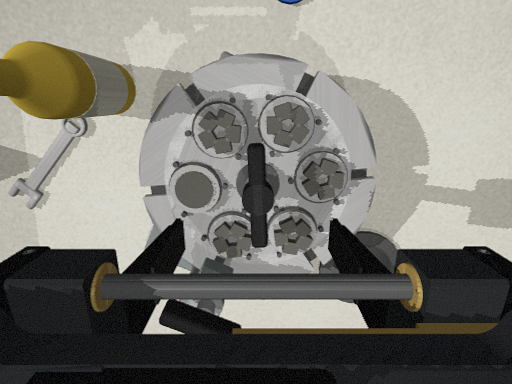

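Wrist view: handle bar from (256,145) to (260,246), almost in line with the gripper. The knob is parked crosswise at (200,318) and the worn segment is at (194,189). I'll refine the handle yaw and the slot angles before gripping.

```bash
python3 - <<'E'
from h import *
w=read_camera("wrist")
A=atz(w,[257,145],139);B=atz(w,[260,246],139);print(A,B,(A+B)/2,np.linalg.norm(A-B),np.arctan2(*(A-B)[1::-1]))
hub=np.array([586,95])
for p in([155,189],[362,174],[194,93],[306,83]):
    q=atz(w,p,80)[:2]-hub;print(q,np.hypot(*q),np.arctan2(q[1],q[0]),(np.arctan2(q[1],q[0])-0.13)%(np.pi/3))
for p,z in (([194,189],90),([219,128],98),([287,124],98),([322,177],98)):
    q=atz(w,p,z)[:2];print("seg",q, np.hypot(*(q-hub)))
E
```

```text
[625.12470176 119.69334125 139.        ] [544.37559621  64.57031525 139.        ] [584.75014899  92.13182825 139.        ] 97.7699649337244 0.5989835514964885
[-71.40509708  90.20801841] 115.04857441328241 2.240369957252021 0.015974854858825882
[ 67.806084   -95.52215943] 117.1415723372672 -0.953492403182594 1.0109026992106012
[ 42.15427257 102.76950131] 111.07903985275213 1.1815426892300294 0.004345138033431839
[111.53536925  11.94136389] 112.1727897775404 0.10665718791706136 1.023854739113659
seg [542.03844204 147.87744945] 68.76513098305354
seg [614.14190932 157.398383  ] 68.45089671050985
seg [653.78135347 102.55241779] 68.20081298905063
seg [628.74661195  41.00224828] 68.86965968145378
```

Emit:
move_arm:
  commands:
    - [[-0.02,-0.04,-0.5],0.25,0]
    - [[0,0,-0.7],0,0]
    - [[0,0,-0.7],0,0]
    - [[0,0,-0.7],0,0]
    - [[0,0,-0.6],0,0]
    - [[0,0,-0.21],0,0]
    - [[0,0,0],0,-1]
    - [[0,0,0],0,-1]
    - [[0,0,0],0,-1]
    - [[0,0,0],0,-1]
    - [[0,0,0],0,-1]
    - [[0,0,0],0,-1]
    - [[0,0,0],0,-1]
    - [[0,0,0],0,-1]

```text
t: 13.73
eef_pos: [585.2, 93.3, 304.5]
tcp_rot: [3.14, -0.001, 0.588]
ft_force: [-0.0, -2.0, 6.3]
opening: 0.265
grip_force: 30.0
```

```bash
python3 - <<'E'
from h import *
s=env.state();print(s["eef_pos"],s["tcp_rot"],s["ft_force"],s["moment"],s["opening"],s["grip_force"])
E
```

```text
[585.21941864  93.26505902 304.49865083] [ 3.14043829e+00 -1.18356481e-03  5.87918221e-01] [-0.02972281 -2.00305731  6.34576909] [-0.48130622  0.11234127 -0.0421396 ] 0.2647318477274186 30.00224769115448
```

The opening of 25 mm is wider than the 16 mm bar, with 6 N upward, so I'll look before turning.

Emit:
move_arm:
  commands:
    - [[0,0,0],0,-1]
    - [[0,0,0],0,-1]

```text
t: 13.9
eef_pos: [585.2, 93.3, 304.5]
tcp_rot: [3.14, -0.001, 0.588]
ft_force: [0.0, -1.6, 6.6]
opening: 0.262
grip_force: 30.0
```

```bash
python3 - <<'E'
from h import *
w=read_camera("wrist");d=read_camera("side");s=read_camera("scene")
cv2.imwrite("pics/e.png",np.hstack([cv2.resize(w["image"],(400,300)),cv2.resize(d["image"][140:260,180:340],(400,300))])[:,:,::-1])
E
```

```text
(no output)
```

View pics/e.png

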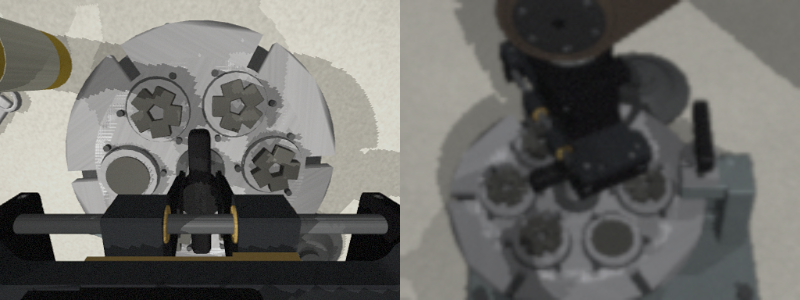

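The fingers straddle the bar, but the tips (114 mm) are apparently closing on the wider boss under it. I'll open, rise 7 mm and re-grip on the bar only.

Emit:
move_arm:
  commands:
    - [[0,0,0],0,0]
    - [[0,0,0],0,0]
    - [[0,0,0],0,0]
    - [[0,0,0.25],0,0]
    - [[0,0,0],0,-1]
    - [[0,0,0],0,-1]
    - [[0,0,0],0,-1]
    - [[0,0,0],0,-1]
    - [[0,0,0],0,-1]
    - [[0,0,0],0,-1]
    - [[0,0,0],0,-1]
    - [[0,0,0],0,-1]
    - [[0,0,0],0,-1]

```text
t: 15.13
eef_pos: [585.2, 93.2, 311.1]
tcp_rot: [3.141, -0.0, 0.588]
ft_force: [1.8, -3.8, -0.5]
opening: 0.261
grip_force: 30.0
```

```bash
python3 - <<'E'
from h import *
s=env.state();print(s["eef_pos"],s["tcp_rot"],s["ft_force"],s["moment"],s["opening"],s["grip_force"])
E
```

```text
[585.16993725  93.18864376 311.13418024] [ 3.14100006e+00 -1.08471782e-04  5.87776556e-01] [ 1.76062752 -3.77999182 -0.47815152] [-0.99269189 -0.31652343  0.00995817] 0.2609671171715083 29.99973088502884
```

The centre of the bar carries a ~25 mm boss, so I'll grip 30 mm out along the bar (far end) and drive it along an arc.

Emit:
move_arm:
  commands:
    - [[0,0,0],0,0]
    - [[0,0,0],0,0]
    - [[0,0,0],0,0]
    - [[0.43,0.29,0],0,0]
    - [[0.4,0.26,0],0,0]
    - [[0,0,-0.15],0,0]
    - [[0,0,0],0,-1]
    - [[0,0,0],0,-1]
    - [[0,0,0],0,-1]
    - [[0,0,0],0,-1]
    - [[0,0,0],0,-1]
    - [[0,0,0],0,-1]
    - [[0,0,0],0,-1]
    - [[0,0,0],0,-1]
    - [[0,0,0],0,-1]
    - [[0,0,0],0,-1]

```text
t: 16.47
eef_pos: [609.9, 109.8, 306.8]
tcp_rot: [3.141, 0.0, 0.588]
ft_force: [-2.0, -3.3, 3.8]
opening: 0.164
grip_force: 30.0
```

```bash
python3 - <<'E'
from h import *
s=env.state();print(s["eef_pos"],s["tcp_rot"],s["ft_force"],s["moment"],s["opening"],s["grip_force"])
c=s["eef_pos"][:2];y=0.588;hub=np.array([585,93.3]); v=c-hub
# arc of 14 steps, total 1.077
a=1.077;n=14
prev=v
for i in range(1,n+1):
    t=a*i/n;R=np.array([[np.cos(t),-np.sin(t)],[np.sin(t),np.cos(t)]]);q=R@v;print(i,np.round((q-prev)/30,3));prev=q
print(v,a/n/.08)
E
```

```text
[609.87078711 109.76070529 306.82547831] [3.14130935e+00 2.66719359e-04 5.87937176e-01] [-1.98923971 -3.27060448  3.79467221] [-0.58984543  0.39805707  0.21094676] 0.16367547988094744 29.96567040681839
1 [-0.045  0.062]
2 [-0.049  0.058]
3 [-0.054  0.055]
4 [-0.058  0.05 ]
5 [-0.061  0.046]
6 [-0.065  0.041]
7 [-0.068  0.036]
8 [-0.07  0.03]
9 [-0.072  0.025]
10 [-0.074  0.019]
11 [-0.075  0.014]
12 [-0.076  0.008]
13 [-0.076  0.002]
14 [-0.076 -0.004]
[24.87078711 16.46070529] 0.9616071428571429
```

Emit:
move_arm:
  commands:
    - [[-0.031,0.044,0],0.67,-1]
    - [[-0.033,0.042,0],0.67,-1]
    - [[-0.035,0.04,0],0.67,-1]
    - [[-0.037,0.038,0],0.67,-1]
    - [[-0.039,0.036,0],0.67,-1]
    - [[-0.041,0.034,0],0.67,-1]
    - [[-0.043,0.032,0],0.67,-1]
    - [[-0.045,0.029,0],0.67,-1]
    - [[-0.046,0.027,0],0.67,-1]
    - [[-0.048,0.024,0],0.67,-1]
    - [[-0.049,0.022,0],0.67,-1]
    - [[-0.05,0.019,0],0.67,-1]
    - [[-0.051,0.016,0],0.67,-1]
    - [[-0.052,0.014,0],0.67,-1]
    - [[-0.052,0.011,0],0.67,-1]
    - [[-0.053,0.008,0],0.67,-1]
    - [[-0.053,0.005,0],0.67,-1]
    - [[-0.053,0.002,0],0.67,-1]
    - [[-0.053,0,0],0.67,-1]
    - [[-0.053,-0.003,0],0.67,-1]

```text
t: 18.13
eef_pos: [582.1, 123.0, 306.8]
tcp_rot: [-3.141, -0.0, 1.661]
ft_force: [-3.8, -2.5, 4.7]
opening: 0.165
grip_force: 30.1
```

Emit:
move_arm:
  commands:
    - [[0,0,0],0,-1]
    - [[0,0,0],0,-1]
    - [[0,0,0],0,-1]

```text
t: 18.38
eef_pos: [582.0, 123.1, 306.8]
tcp_rot: [-3.14, -0.0, 1.659]
ft_force: [-5.7, -2.8, 5.6]
opening: 0.172
grip_force: 30.0
```

```bash
python3 - <<'E'
from h import *
s=env.state();print(s["eef_pos"],s["tcp_rot"],s["ft_force"],s["moment"],s["opening"],s["grip_force"])
w=read_camera("wrist");d=read_camera("side")
cv2.imwrite("pics/f.png",np.hstack([w["image"],cv2.resize(d["image"][160:260,220:340],(288,240)).repeat(1,0) if 0 else cv2.copyMakeBorder(cv2.resize(d["image"][160:260,220:340],(288,240)),0,144,0,0,0)])[:,:,::-1])
E
```

```text
[582.01047638 123.05063067 306.79941019] [-3.14025187e+00 -1.20899248e-04  1.65900364e+00] [-5.67343151 -2.78421804  5.55202215] [-0.50851131  0.90294098 -0.20950947] 0.17228306628717557 29.994767010211945
```

View pics/f.png

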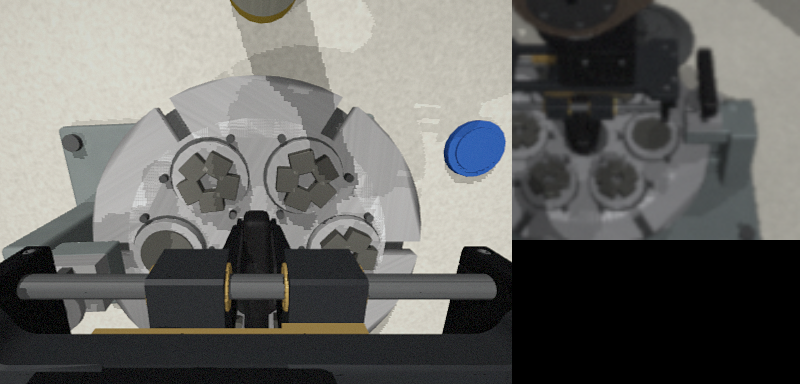

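The worn segment is now at the bolt, with the housing to its left. I'll enlarge the visible slots to check the plate angle before letting go.

```bash
python3 - <<'E'
import cv2,numpy as np
f=cv2.imread("pics/f.png");a=f[90:160,140:220];b=f[90:160,300:380]
c=cv2.imread("pics/c.png");e=c[95:165,130:210];g=c[95:165,315:395]
R=lambda i:cv2.resize(i,(400,300) if 0 else (343,300),interpolation=cv2.INTER_CUBIC)
cv2.imwrite("pics/g.png",np.vstack([np.hstack([R(a),R(b)]),np.hstack([R(e),R(g)])]))
E
```

```text
(no output)
```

View pics/g.png

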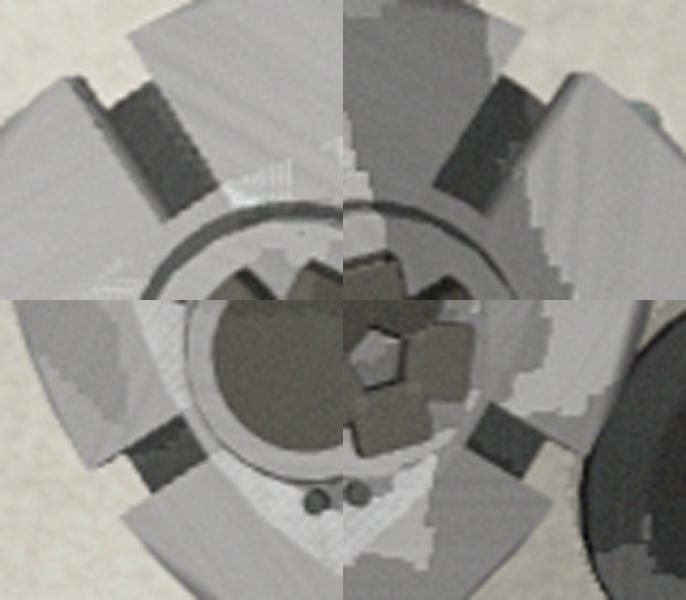

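```bash
cat > m.py <<'E'
from h import *
import pickle
E
python3 - <<'E'
from h import *
k=80/343.
w=read_camera("wrist")
def px(l,o): return [np.array(p)*[80/343,70/300]+o for p in l]
def mid(c,l): return np.mean([atz(c,p,80)[:2] for p in l],0)
# camera for picture c: transform by TCP pose (same tool-down hand-eye)
K,R,t=P(w); st=env.state()
def T(pos,yaw):
    from scipy.spatial.transform import Rotation as Q
    M=np.eye(4);M[:3,:3]=Q.from_euler("xyz",[np.pi,0,yaw]).as_matrix();M[:3,3]=pos;return M
Wc=np.eye(4);Wc[:3,:3]=R;Wc[:3,3]=t.ravel()
H=Wc@T(st["eef_pos"],st["tcp_rot"][2])
M=H@np.linalg.inv(T([471.4,83.32,404.84],0.11395))
c=dict(w);c["rvec"]=cv2.Rodrigues(M[:3,:3])[0];c["tvec"]=M[:3,3]
print("check cam",ray(c,[256,192])[0])
F=[px([(66,78),(128,36),(163,220),(217,185)],[140,90]),px([(184,32),(237,73),(90,185),(144,217)],[300,90])]
C=[px([(93,170),(122,217),(188,113),(213,155)],[130,95]),px([(240,155),(209,200),(147,105),(125,148)],[315,95])]
for n,cam,S in(("now",w,F),("locked",c,C)):
    A,B=mid(cam,S[0][:2]),mid(cam,S[1][:2]);d=B-A
    print(n,A,B,np.hypot(*d),"perp",(np.arctan2(d[1],d[0])+np.pi/2)%(np.pi/3))
    for s in S:
        q=mid(cam,s[:2])-mid(cam,s[2:]);print("  slot dir",np.arctan2(q[1],q[0])%(np.pi/3),np.hypot(*q))
    for h in([585,93.3],):
        for X in(A,B): print("  hubdir",np.arctan2(*(X-h)[::-1])%(np.pi/3),np.hypot(*(X-h)))
E
```

```text
check cam [553.76389358  93.286069   384.86789514]
now [508.62558938 199.565623  ] [638.1603902  211.53799504] 130.08690293115552 perp 0.6157628435938105
  slot dir 0.08275418344855012 27.02322837611344
  slot dir 0.09799397594079418 27.396833397827336
  hubdir 0.09957569754814477 130.86417855271685
  hubdir 0.1010734053939788 129.63892376919603
locked [503.58478563 197.00550747] [532.95333348 -27.18925315] 226.11015521616523 perp 0.13025402374605743
  slot dir 0.12649536845401377 28.374177764314233
  slot dir 0.14436538157183199 26.159256708694436
  hubdir 0.1419667968751619 131.8456271965046
  hubdir 0.1158468460874238 131.24982140998597
```

The plate is short by about 0.035 rad, as the free play would give. I'll add that.

Emit:
move_arm:
  commands:
    - [[-0.018,-0.001,0],0.22,-1]
    - [[-0.018,-0.002,0],0.22,-1]
    - [[0,0,0],0,-1]
    - [[0,0,0],0,-1]

```text
t: 18.87
eef_pos: [580.9, 123.0, 306.8]
tcp_rot: [-3.14, -0.0, 1.694]
ft_force: [-5.4, -2.6, 5.6]
opening: 0.165
grip_force: 30.0
```

```bash
python3 - <<'E'
from h import *
w=read_camera("wrist");f=w["image"][:,:,::-1]
R=lambda i:cv2.resize(i,(343,300),interpolation=cv2.INTER_CUBIC)
cv2.imwrite("pics/i.png",np.hstack([R(f[90:160,140:220]),R(f[90:160,300:380])]))
s=env.state();print(s["eef_pos"],s["tcp_rot"],s["ft_force"],s["moment"])
E
```

```text
[580.93571682 122.96640798 306.79631853] [-3.14025304e+00 -1.23888826e-04  1.69440079e+00] [-5.27137688 -2.00318924  4.9097233 ] [-0.49766808  0.94062799 -0.14383154]
```

View pics/i.png

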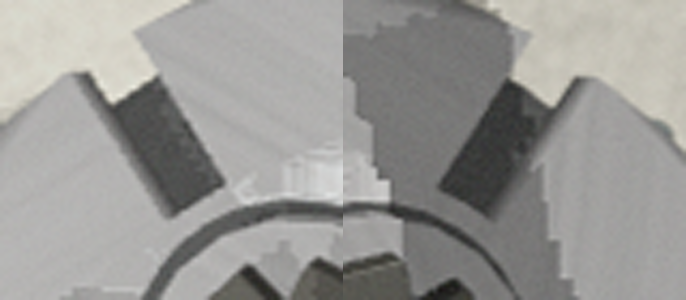

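```bash
python3 - <<'E'
from h import *
w=read_camera("wrist")
def px(l,o): return [np.array(p)*[80/343,70/300]+o for p in l]
def mid(l): return np.mean([atz(w,p,80)[:2] for p in l],0)
S=[px([(72,74),(134,33),(172,216),(223,185)],[140,90]),px([(188,35),(243,79),(95,187),(149,218)],[300,90])]
A,B=mid(S[0][:2]),mid(S[1][:2]);d=B-A
print(A,B,"perp",(np.arctan2(d[1],d[0])+np.pi/2)%(np.pi/3)-np.pi/6)
for s in S:
    q=mid(s[:2])-mid(s[2:]);print(np.arctan2(q[1],q[0])%(np.pi/3))
for X in(A,B): print(np.arctan2(*(X-[585,93.3])[::-1])%(np.pi/3))
E
```

```text
[505.84146236 197.51077195] [634.87667117 212.80223786] perp 0.11795602367070612
0.12265759444048419
0.12439806948609955
0.126018289833441
0.12820835773467998
```

Plate phase 0.124 against 0.130 when locked (0.7 mm at the rim), which is within the bolt's capture range. I'll add a tiny nudge, release, and go back to the knob.

Emit:
move_arm:
  commands:
    - [[-0.005,0,0],0.06,-1]
    - [[0,0,0],0,-1]
    - [[0,0,0],0,0]
    - [[0,0,0],0,0]
    - [[0,0,0],0,0]
    - [[0,0,0],0,0]
    - [[0,0,0.5],0,0]
    - [[0,0,0.9],0,0]
    - [[0,0,1],0,0]
    - [[-0.3,-0.12,0.7],0,0]
    - [[-0.7,-0.28,0],0,0]
    - [[-0.8,-0.3,0],0,0]
    - [[-0.8,-0.3,0],0,0]
    - [[-0.7,-0.28,0],0,0]
    - [[-0.58,-0.22,0],0,0]
    - [[0,0,0],0,0]
    - [[0,0,0],0,0]

```text
t: 20.38
eef_pos: [464.6, 77.9, 400.1]
tcp_rot: [3.14, 0.0, 1.699]
ft_force: [0.4, -0.5, 0.0]
opening: 0.5
grip_force: 0.0
```

```bash
python3 - <<'E'
from h import *
s=env.state();print(s["eef_pos"],s["tcp_rot"],s["joints"])
w=read_camera("wrist");d=read_camera("side")
for th,c in(("knob_grip",w),("worn",d),("knob_grip",d)):
    for r in search_frame(th,c): print(th,r["at"],r["confidence"],atz(c,r["at"],182 if "k" in th else 90))
cv2.imwrite("pics/j.png",np.hstack([cv2.resize(w["image"],(400,300)),cv2.resize(d["image"][150:270,190:350],(400,300))])[:,:,::-1])
E
```

```text
[464.6423239   77.89906514 400.08463942] [3.14046905e+00 9.12193564e-06 1.69923474e+00] [ 2.57528884e-02  2.78868901e-01  1.92851793e+00  1.32055421e-04
  9.33087200e-01 -1.02764091e-01]
knob_grip [253.4, 208.0] 0.56 [461.02807318  85.44123469 182.        ]
knob_grip [371.8, 5.8] 0.26 [516.33983843 225.10616261 182.        ]
worn [166.8, 254.4] 0.81 [765.0645914  227.84906877  90.        ]
worn [279.4, 215.4] 0.65 [510.46660784  86.31450966  90.        ]
knob_grip [301.5, 197.0] 0.61 [461.60053117  95.16928217 182.        ]
```

View pics/j.png

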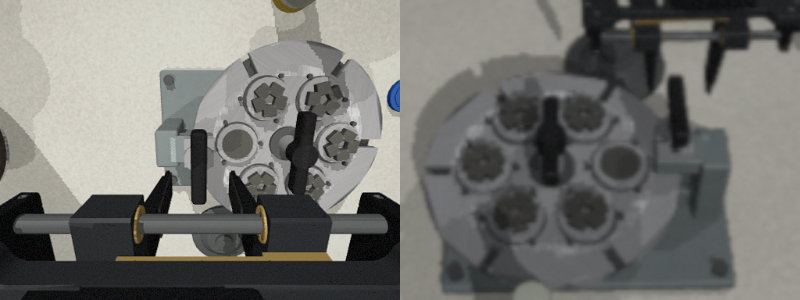

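The worn disc sits next to the bolt (side-view crop (620,160)) and the knob stands parked between the fingers. Descending, gripping and turning it back.

Emit:
move_arm:
  commands:
    - [[0,0,-0.5],0,0]
    - [[0,0,-0.7],0,0]
    - [[-0.02,0,-0.5],0,0]
    - [[0,0,-0.12],0,0]
    - [[0,0,0],0,-1]
    - [[0,0,0],0,-1]
    - [[0,0,0],0,-1]
    - [[0,0,0],0,-1]
    - [[0,0,0],0,-1]
    - [[0,0,0],0,-1]
    - [[0,0,0],0,-1]
    - [[0,0,0],0,-1]
    - [[0,0,0],0,-1]

```text
t: 21.72
eef_pos: [463.9, 78.0, 345.5]
tcp_rot: [-3.141, 0.0, 1.7]
ft_force: [-3.8, -0.6, 6.1]
opening: 0.169
grip_force: 30.0
```

Emit:
move_arm:
  commands:
    - [[0,0,0.06],0,-1]
    - [[0,0,0],-0.6,-1]
    - [[0,0,0],-1,-1]
    - [[0,0,0],-1,-1]
    - [[0,0,0],-1,-1]
    - [[0,0,0],-1,-1]
    - [[0,0,0],-1,-1]
    - [[0,0,0],-1,-1]
    - [[0,0,0],-1,-1]
    - [[0,0,0],-1,-1]
    - [[0,0,0],-1,-1]
    - [[0,0,0],-1,-1]
    - [[0,0,0],-1,-1]
    - [[0,0,0],-1,-1]
    - [[0,0,0],-1,-1]
    - [[0,0,0],-1,-1]
    - [[0,0,0],-1,-1]
    - [[0,0,0],-1,-1]
    - [[0,0,0],-1,-1]
    - [[0,0,0],-1,-1]

```text
t: 23.38
eef_pos: [464.4, 77.7, 346.8]
tcp_rot: [3.141, -0.0, 0.208]
ft_force: [1.3, -5.5, -5.2]
opening: 0.165
grip_force: 30.0
```

Emit:
move_arm:
  commands:
    - [[0,0,0],-1,-1]
    - [[0,0,0],0,-1]
    - [[0,0,0],0,-1]

```text
t: 23.63
eef_pos: [464.4, 77.6, 346.8]
tcp_rot: [3.14, -0.0, 0.131]
ft_force: [0.3, -5.0, -5.1]
opening: 0.172
grip_force: 30.0
```

Emit:
move_arm:
  commands:
    - [[0,0,-0.1],0,-1]
    - [[0,0,-0.1],0,-1]
    - [[0,0,-0.06],0,-1]
    - [[0,0,0],0,-1]
    - [[0,0,0],0,-1]

```text
t: 24.05
eef_pos: [464.4, 77.6, 338.9]
tcp_rot: [3.14, -0.0, 0.132]
ft_force: [0.5, -6.2, -6.1]
opening: 0.171
grip_force: 30.0
```

The bolt is below rim level, so it has entered the slot. Pushing it home.

Emit:
move_arm:
  commands:
    - [[0,0,-0.1],0,-1]
    - [[0,0,-0.1],0,-1]
    - [[0,0,-0.06],0,-1]
    - [[0,0,-0.03],0,-1]
    - [[0,0,0],0,-1]
    - [[0,0,0],0,-1]

```text
t: 24.55
eef_pos: [464.5, 77.6, 331.1]
tcp_rot: [3.14, -0.001, 0.132]
ft_force: [-1.8, -6.5, 6.9]
opening: 0.172
grip_force: 30.0
```

Emit:
move_arm:
  commands:
    - [[0,0,-0.04],0,-1]
    - [[0,0,-0.04],0,-1]
    - [[0,0,0],0,-1]
    - [[0,0,0],0,-1]

```text
t: 24.88
eef_pos: [464.5, 77.7, 329.9]
tcp_rot: [3.14, -0.003, 0.132]
ft_force: [-6.5, -6.1, 24.6]
opening: 0.172
grip_force: 30.0
```

Firm stop at 25 N. I'll release, then press the top of the bar with closed fingertips to check its height directly.

Emit:
move_arm:
  commands:
    - [[0,0,0.08],0,-0.3]
    - [[0,0,0],0,-0.2]
    - [[0,0,0],0,-0.2]
    - [[0,0,0],0,-0.2]
    - [[0,0,0.5],0,-0.2]
    - [[0,0,0.8],0,-0.2]
    - [[0,0,0.2],0,-1]
    - [[0,0,0],0,-1]
    - [[0,0,0],0,-1]
    - [[0,0,0],0,-1]
    - [[0,0,0],0,-1]
    - [[0,0,0],0,-1]
    - [[0,0,0],0,-1]
    - [[0,0,0],0,-1]
    - [[0,0,-0.3],0,-1]
    - [[0,0,0],0,-1]

```text
t: 26.22
eef_pos: [464.0, 78.0, 365.0]
tcp_rot: [-3.142, 0.002, 0.132]
ft_force: [0.2, 0.3, -0.4]
opening: 0.004
grip_force: 0.0
```

Emit:
move_arm:
  commands:
    - [[0,0,-0.1],0,-1]
    - [[0,0,-0.1],0,-1]
    - [[0,0,-0.05],0,-1]
    - [[0,0,-0.03],0,-1]
    - [[0,0,0],0,-1]

```text
t: 26.63
eef_pos: [464.2, 78.0, 358.1]
tcp_rot: [3.142, -0.0, 0.132]
ft_force: [-1.1, 0.5, 2.2]
opening: 0.001
grip_force: 1.2
```

Contact at tip height 168 mm, exactly the home height of the bar's top (157+11). One firm press to finish, then retreat.

Emit:
move_arm:
  commands:
    - [[0,0,-0.05],0,-1]
    - [[0,0,0],0,-1]
    - [[0,0,0],0,-1]

```text
t: 26.88
eef_pos: [464.2, 78.1, 357.4]
tcp_rot: [3.141, -0.001, 0.132]
ft_force: [-3.1, 0.2, 14.0]
opening: 0.006
grip_force: 6.9
```

Emit:
move_arm:
  commands:
    - [[0,0,0.3],0,-1]
    - [[0,0,0.8],0,-1]
    - [[0,0,1],0,-1]
    - [[-0.2,0,1],0,-1]
    - [[-0.2,0,0.6],0,-1]
    - [[0,0,0],0,-1]
    - [[0,0,0],0,-1]

```text
t: 27.47
eef_pos: [451.9, 78.0, 468.1]
tcp_rot: [3.141, -0.002, 0.132]
ft_force: [0.6, 0.0, -0.2]
opening: 0.006
grip_force: 0.0
```

```bash
python3 - <<'E'
from h import *
d=read_camera("side");s=read_camera("scene")
cv2.imwrite("pics/k.png",np.hstack([cv2.resize(s["image"][120:270,190:390],(400,300)),cv2.resize(d["image"][150:300,170:370],(400,300))])[:,:,::-1])
E
```

```text
(no output)
```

View pics/k.png

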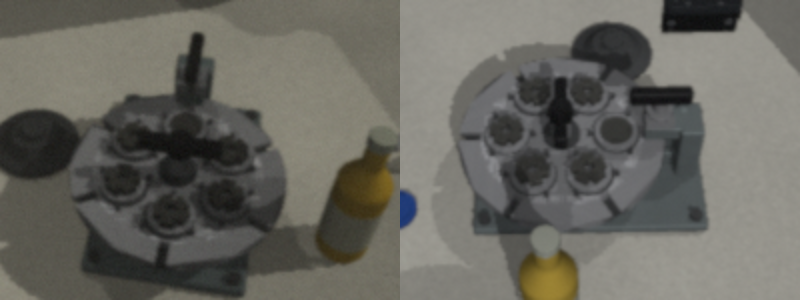

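The knob bar points at the plate's centre, the worn disc sits next to the bolt (side crop (617,132)), and all the segments are seated. Handing in.

```bash
python3 -c "
from cell import env
print(env.job_done())"
```

```text
the job is handed in; nothing more can be done
None
```

The job is handed in at about 28 s of the 72 s allowed: the worn segment is next to the bolt, the knob is turned back, and the bolt is fully home (bar top felt at 168 mm), with the other segments still seated and the bottle, cup wheel and spanner untouched.

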